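Set the recessed dial of the pitch warmer

ROBOT

A 6-joint arm with a two-finger parallel gripper is mounted at the origin on the work surface. World frame = base frame: x ahead of the robot, y to its left, z up, the work surface at z = 0. Lengths are in mm, angles in degrees, forces in N, time in s.
With the tool pointing down it reaches from about 350 to 725 mm from the base axis. Payload 4.3 kg.
Tool frame: the origin (TCP) lies midway between the tips of the shut fingers; the grasp point (between the pads) lies 19 mm behind it; z points along the fingers, y is the line along which they close (so a half turn about z gives the same grasp; the last joint's range is limited). The gripper opens to 85 mm and grips with 20 to 120 N. Pads are 22 mm wide; open, the fingers measure 114 mm over their backs; the gripper's body (76 mm by 85 mm) begins 54 mm behind the grasp point. The pads swing forward as they close: fully open they stand 13 mm farther back than shut.
Start: joints at [69.024, 21.618, 4.641, 73.018, 0, 83.68], TCP at [145.491, 556.326, 231.329] pointing down, gripper open.
Joint ranges: [-156.06, 156.06], [-48.1, 94.91], [-58.44, 69.94], [-101.28, 121.22], [-78.64, 73.56], [-180, 180]. Speed limits (degrees/s): [147.25, 147.25, 180, 180, 180, 180].

INTERFACE

Orientations are given as [roll, pitch, yaw] about the fixed x, y, z axes, in that order (R = Rz(yaw) Ry(pitch) Rx(roll)).
In Python, from rig import telemetry, grab_frame, env, finder gives the robot as it stands. The module is installed in compiled form; this text tells all that it offers.
- The arm moves only by the tool apply_moves, never from a script. Its arguments are lists of equal length, an entry for each row: "slide": the shift along the world's x, y, z in cm, a list of three; "turn": the turn, a rotation vector about the world's x, y, z in degrees, a list of three; "gripper": the gripper's target within -1 to 1 (shut at 1, half-way at 0, fully open at -1). In form: {"slide": [[x, y, z], ...], "turn": [[wx, wy, wz], ...], "gripper": [gripper, ...]}. A call has 1 to 10 rows; each row is the pose to reach, as a shift and turn from the pose commanded when the call began; what a row does not reach only later rows make up. A row lasts 1/8 s, in which the tool goes at most 62.5 mm and 10.7 degrees, less where a joint would pass 70% of its speed; a pose out of reach is approached as far as the arm can. A call with a gripper value outside its range is refused whole. The fingers move at their own pace and stop on an object; "grip_force" is the grip in N (left out, the last holds). Time passes only in rows, so rows that repeat a pose let the fingers close. It gives the time, the measured TCP pose, the force and the opening at its end, in the units of the state.
- telemetry.observe(): the state, without advancing time (a new reading comes with each control period).
- grab_frame(name): name is "side" or "top" or "wrist"; returns a dict with "frame" (480x640x3 uint8, red, green, blue), "z_map" (480x640 float32, mm along the optical axis (not along the pixel's ray), 0 where there is no reading), "camera_matrix" (3x3 intrinsics, pixels), "position" and "orientation" of the camera in the world. Camera axes: x right, y up, looking along -z (the intrinsics and any distortion apply to the point x, -y, -z); pixel columns grow to the right and rows downward; lengths in mm; the calibration is good to about 2 mm. A picture is of the moment at which its call begins.
- env.job_done(): hands the job in, once; it reports no verdict.
Trained networks look in a picture, given as the dict that the camera call returned (one of the last four; its "shot" number tells which), for a name from the list of things; names that differ only in an ending like _2 or _b are one class to them, and where a whole thing is asked for, a point or a joint stands for the part that bears it (a point fixed in the world has none). Each returns a list of dicts, best first, with "score" (0 to 1); they miss things now and then, are a little off and sometimes report something else, mostly with a low value. They report only what shows in the picture. A call takes as long as a camera call.
- finder.boxes_of(target, picture): "position" ([column, row] in pixels, amid what is visible of it).
The state is a dict: "t": time; "joint_pos": joint angles; "qvel": joint speeds; "joint_torque": joint torques, N m; "tool_pos": TCP position; "eef_rot": TCP orientation; "force": force on the tool from outside, world axes, zero at the start; "moment": the same for the moment, N m; "grip_width": opening from 0.0 (shut) to 1.0 (fully open).
Only numpy, scipy, OpenCV 4.12 (cv2) and the standard library are available. Lean on these libraries where they do the work, as an engineer would, in place of code of your own. Each camera call takes 0.05 s, during which the arm holds its last target. There are 200 camera calls.

TASK

Two identical bench warmers stand side by side; one has the pitch bowl with the copper dish in it, the other's plate is empty. Reach into the recess of the warmer that carries the bowl and turn its dial clockwise until the white pointer points at the brass stud on the rim, then let go. Leave the dial of the empty warmer as it is.

Things in the scene. Friction and masses are not known exactly. Their poses are not given: they have to be found in the camera images.
- warmer: Fixed grey box with the pitch bowl, 170 mm (x) by 290 mm (y), yaw within 15 deg; origin on the bench under its middle, z up. The dark bowl (124 mm across, top 119 mm up) is at y +62 mm. At the -y end a console, 75 mm high, has an open round well, 88 mm across, 40 mm deep, at x 0, y -82 mm, the dial in its middle. Brass stud, 12 mm across, 5 mm high, on the rim 53 mm from the dial's axis.
- dial (a joint): Angle of the dial in the bowl's warmer, rad, growing clockwise seen from above. At 0 the pointer is 44 deg clockwise of the warmer's +x axis; at 1.40 it points at the brass stud (124 deg clockwise). Stops at 0 and 2.0; starts between 0 and 0.5. Friction (0.05 N m) holds it where it is left; no spring.
- dial_grip (a point): On that dial's upright axis, 60 mm above the bench, at grip height; turns with the dial: x along the grip bar to the pointer end, z up. Black bar 44 mm long, 14 mm thick, upright sides, top 73 mm above the bench (2 mm under the rim), on a disc 42 mm across, its top 41 mm above the bench; well floor at 35 mm. White line on half of the bar's top: the pointer.
- spare_pointer (a point): Pointer end of the dial of the identical warmer with the empty plate, beside the other: 22 mm from that dial's axis, 73 mm above the bench. To be left as it is.

How it is judged:
By the outcome, as a careful person would: the job done as asked, in the order asked, and still so for the second after the job is handed in, with the robot touching nothing.
It also fails if it takes over 29 s, if anything falls off the work surface, if the arm or the gripper's body presses on something with over 40 N, if the wrist force passes 120 N, or if a joint passes its speed limit or range.

## Working session

There is one attempt and no reset: what is moved stays moved. The work goes in short steps, Python scripts to look and compute and a tool call to move; the robot and the scene stay as the last step left them, time stands still between calls to the robot, and variables do not carry over. Pictures are saved under pics/ and viewed, on a budget of 10 in all, crops included, one or two more only if the job needs it, and the job is handed in when it is done.

Besides the shell and the picture viewer there is one more tool, called after "Call:" as a command line: name --argument value ..., lists and objects as JSON in quotes. apply_moves: Moves the arm, as the interface text tells. Its arguments: {"type":"object","properties":{"slide":{"type":"array","items":{"type":"array","items":{"type":"number"}}},"turn":{"type":"array","items":{"type":"array","items":{"type":"number"}}},"gripper":{"type":"array","items":{"type":"number"}},"grip_force":{"type":"number"}},"required":["slide","turn","gripper"]}

```bash
mkdir -p pics
cat > h.py <<'E'
import numpy as np, cv2
from rig import telemetry, grab_frame, env, finder
from scipy.spatial.transform import Rotation as R
def rot(p):
    o=np.array(p["orientation"],float)
    if o.shape==(3,3): return o
    if o.size==4: return R.from_quat(o).as_matrix()
    return R.from_euler('xyz',o,degrees=True).as_matrix()
def ray(p,uv):
    K=np.array(p["camera_matrix"]); u,v=uv
    return np.array([(u-K[0,2])/K[0,0],-(v-K[1,2])/K[1,1],-1.])
def at_z(p,uv,z):
    d=rot(p)@ray(p,uv); c=np.array(p["position"]); return c+d*(z-c[2])/d[2]
def proj(p,X):
    K=np.array(p["camera_matrix"]); q=rot(p).T@(np.array(X)-p["position"]); return [K[0,2]+K[0,0]*q[0]/-q[2],K[1,2]-K[1,1]*q[1]/-q[2]]
E
python3 - <<'E'
from h import *
P={}
for n in("top","wrist"):
    p=grab_frame(n);P[n]=p
    cv2.imwrite(f"pics/{n}0.png",p["frame"][:,:,::-1])
    print(n,{k:(v if k not in("frame","z_map") else v.shape) for k,v in p.items()})
    for t in("warmer","dial","dial_grip","spare_pointer"):
        print(t,[(np.round(b["position"]),round(b["score"],2)) for b in finder.boxes_of(t,p)][:4])
print(telemetry.observe())
E
```

```text
top {'frame': (480, 640, 3), 'z_map': (480, 640), 'camera_matrix': array([[438.11898275,   0.        , 319.75997468],
       [  0.        , 438.11898275, 238.33479059],
       [  0.        ,   0.        ,   1.        ]]), 'position': array([482.65630728, -26.01789001, 711.42803488]), 'orientation': array([ 7.66000020e+00, -5.44771267e-02, -8.85601994e+01]), 'shot': 1}
warmer [(array([153., 246.]), 0.96)]
dial [(array([210., 237.]), 0.65)]
dial_grip [(array([209., 239.]), 0.58)]
spare_pointer [(array([486., 281.]), 0.68)]
wrist {'frame': (480, 640, 3), 'z_map': (480, 640), 'camera_matrix': array([[347.17678972,   0.        , 323.21571528],
       [  0.        , 347.17678972, 233.6565612 ],
       [  0.        ,   0.        ,   1.        ]]), 'position': array([ 80.23463398, 572.15895425, 373.24284866]), 'orientation': array([-1.53863543e+01, -4.04701817e-03,  7.52979024e+01]), 'shot': 2}
warmer []
dial []
dial_grip []
spare_pointer []
{'t': 0.5, 'joint_pos': array([6.90221060e+01, 2.16188279e+01, 4.63702053e+00, 7.30192340e+01,
       5.64795398e-04, 8.36797291e+01]), 'qvel': array([ 0.02343911, -0.14646961, -0.05025427,  0.03153367,  0.008626  ,
       -0.06695465]), 'joint_torque': array([-9.22768741e-04, -4.63068902e+01,  2.69882816e+01,  2.59129003e-03,
       -9.84091503e-05, -5.18217192e-06]), 'tool_pos': array([145.49264635, 556.27921238, 231.29141776]), 'eef_rot': array([-1.79999027e+02, -6.76003763e-04,  1.65342377e+02]), 'force': array([-0.02269287, -0.0831655 ,  0.77473777]), 'moment': array([-0.01777914, -0.00751622,  0.00011109]), 'grip_width': 1.0004997854941506}
```

View pics/top0.png

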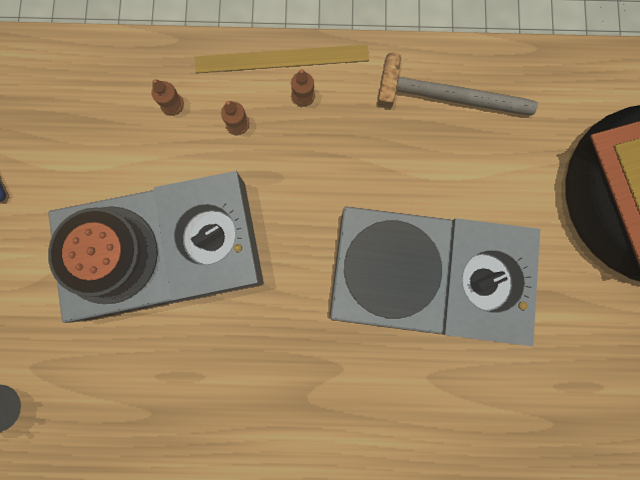

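View pics/wrist0.png

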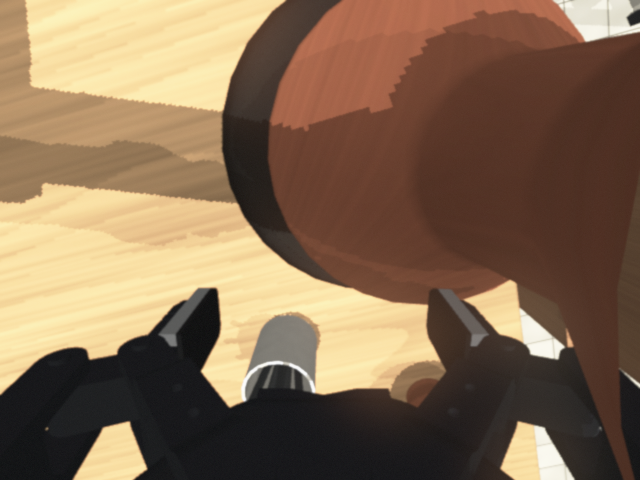

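The top picture shows the bowl's warmer on the left. Its dial is near (207,237), with the pointer up-right to about (219,229) and the stud at (238,248). The empty warmer's dial is at (487,282). The wrist picture shows only a large copper-coloured object on the -x side, away from where I'm going.

Run:
```python
from h import *
p=grab_frame("top")
for n,uv,z in(("dial",(207.5,237),73),("ptr",(219,229.5),73),("stud",(238,248),80),("bowl",(91,251),119),("spare",(487,282),73)):
    print(n,at_z(p,uv,z).round(1))
c=p["frame"][185:285,150:275]; cv2.imwrite("pics/c1.png",cv2.resize(c,None,fx=6,fy=6,interpolation=cv2.INTER_CUBIC)[:,:,::-1])
# tall obstacles: heights map
K=p["camera_matrix"];z=p["z_map"];v,u=np.mgrid[:480,:640]
X=np.stack([(u-K[0,2])/K[0,0]*z,-(v-K[1,2])/K[1,1]*z,-z],-1)@rot(p).T+p["position"]
m=(z>0)&(X[...,2]>100); print(X[m].min(0),X[m].max(0))
```

```text
dial [566.3 140.6  73. ]
ptr [577.9 124.3  73. ]
stud [550.4  93.6  80. ]
bowl [537.1 285.6 119. ]
spare [ 510.7 -268.7   73. ]
[476.43990635 224.23251239 100.06626612] [598.08228368 347.17251403 125.90170118]
```

View pics/c1.png

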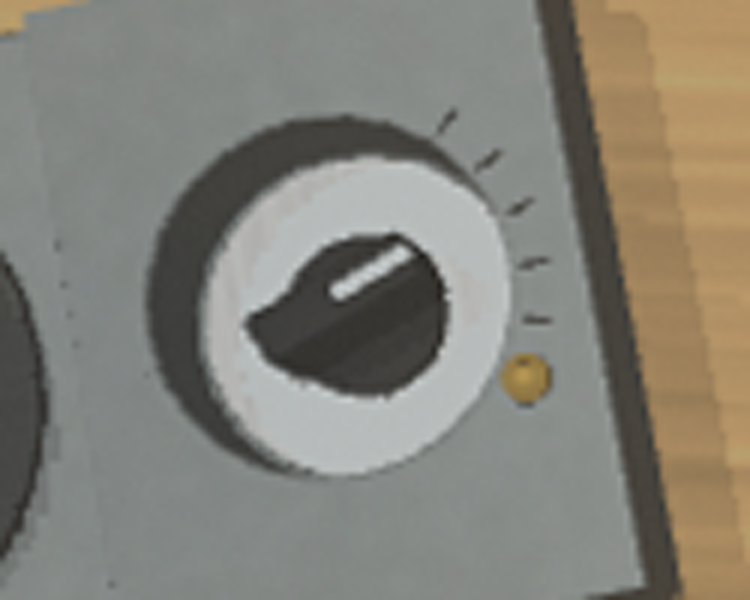

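The crop puts the well centre near (205,234) and the bar's pointer end up-right. That gives a dial at about (571,144), pointer yaw about -57°, and a stud direction of about -113°. I'll go above it and check from near.

Call:
apply_moves --slide '[[4.2,-4.1,0],[8.5,-8.2,0],[12.8,-12.3,0],[17,-16.5,0],[21.3,-20.6,0],[25.6,-24.7,0],[29.8,-28.8,0],[34.1,-33,0],[38.3,-37.1,-1],[42.6,-41.2,-3]]' --turn '[[0,0,-4],[0,0,-8],[0,0,-13],[0,0,-17],[0,0,-21],[0,0,-25],[0,0,-30],[0,0,-34],[0,0,-38],[0,0,-42]]' --gripper '[0,0,0,0,0,0,0,0,0,0]'

```text
t: 1.8
tool_pos: [573.6, 143.1, 202.2]
eef_rot: [179.8, 0.1, 123.2]
force: [0.1, 0.2, -0.5]
grip_width: 0.498
```

Run:
```python
from h import *
s=telemetry.observe(); print(s["tool_pos"],s["eef_rot"],s["grip_width"],s["joint_pos"])
p=grab_frame("wrist"); cv2.imwrite("pics/w1.png",p["frame"][:,:,::-1])
print(p["position"],p["orientation"],"dial",proj(p,[571,144,73]),"stud",proj(p,[550.5,94.3,80]))
for t in("dial","dial_grip"): print([(b["position"],b["score"]) for b in finder.boxes_of(t,p)][:2])
```

```text
[573.55672845 143.05706416 202.21891724] [1.79828112e+02 6.08808999e-02 1.23198030e+02] 0.4975342270051482 [7.84798318e+00 2.38351568e+01 3.64779441e+00 6.96312351e+01
 1.85748562e-02 6.46498911e+01]
[536.24510866 198.34932402 344.52997043] [-15.43343227  -0.16565043  33.15520792] dial [np.float64(321.4572722766503), np.float64(221.1140397519612)] stud [np.float64(266.5312908041118), np.float64(259.83440364668843)]
[([320.9, 217.2], 0.8)]
[([316.5, 212.2], 0.58)]
```

View pics/w1.png

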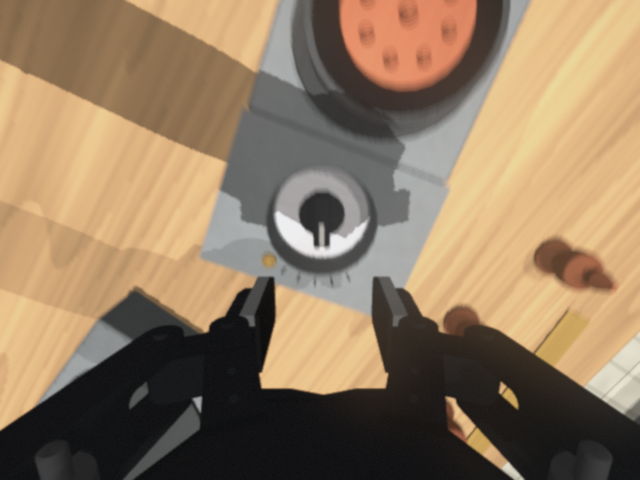

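The wrist picture shows the well at about (322,218), the pointer straight down between the fingers, and the stud at (269,261), all close to prediction. I'll refine with a crop.

Run:
```python
from h import *
p=grab_frame("wrist")
c=cv2.resize(p["frame"][160:290,250:390],None,fx=5,fy=5,interpolation=cv2.INTER_CUBIC)
def dr(X,col):
    u,v=proj(p,X); cv2.circle(c,(int((u-250+.5)*5),int((v-160+.5)*5)),3,col,-1)
def T(r,a,z,o): return [o[0]+r*np.cos(a),o[1]+r*np.sin(a),z]
o=(571,144)
for a in np.linspace(0,2*np.pi,40): dr(T(44,a,75,o),(255,0,0))
a=np.radians(-57); n=a+np.pi/2
for s,t in((22,7),(22,-7),(-22,7),(-22,-7)):
    dr([o[0]+s*np.cos(a)+t*np.cos(n),o[1]+s*np.sin(a)+t*np.sin(n),73],(0,255,0))
dr([*o,73],(0,255,255)); dr([550.5,94.3,80],(255,0,255))
cv2.imwrite("pics/w1c.png",c[:,:,::-1])
```

```text
(no output)
```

View pics/w1c.png

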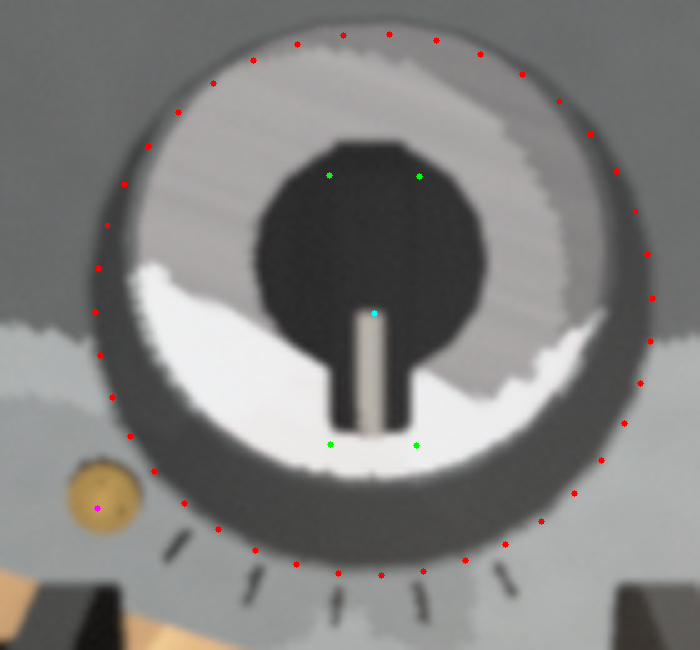

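Offset is about 1.7 mm. Dial is at about (569.7,145.2), stud about (550.6,96.6), so the pointer has to end at about -111.5°. Descending.

Call:
apply_moves --slide '[[-0.18,0.09,-3],[-0.18,0.09,-6.5],[-0.18,0.09,-9.5],[-0.18,0.09,-11],[-0.18,0.09,-11],[-0.18,0.09,-11]]' --turn '[[0,0,0],[0,0,0],[0,0,0],[0,0,0],[0,0,0],[0,0,0]]' --gripper '[0.2,0.2,0.2,0.2,0.2,0.2]'

```text
t: 2.75
tool_pos: [570.5, 145.9, 93.0]
eef_rot: [179.9, 0.1, 123.4]
force: [0.4, -0.2, 0.7]
grip_width: 0.399
```

Run:
```python
from h import *
s=telemetry.observe(); print(s["tool_pos"],s["eef_rot"],s["grip_width"])
p=grab_frame("wrist"); cv2.imwrite("pics/w2.png",p["frame"][:,:,::-1])
print(proj(p,[569.7,145.2,73]),proj(p,[550.6,96.6,80]))
```

```text
[570.46766099 145.89267579  92.98383086] [1.79865545e+02 5.94411906e-02 1.23379737e+02] 0.3991032694627972
[np.float64(322.2575891286032), np.float64(276.06630908268426)] [np.float64(237.83204990209967), np.float64(336.9724677269606)]
```

View pics/w2.png

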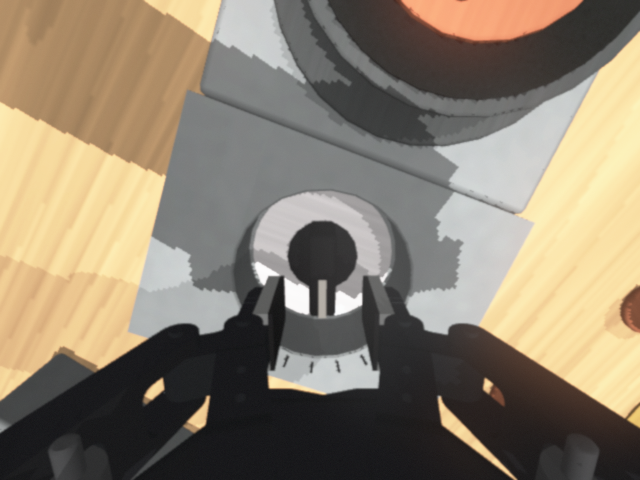

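The wrist picture shows the fingers straddling the bar, with the pointer at x≈322 and the fingers symmetric about 323. Going down and gripping.

Call:
apply_moves --slide '[[-0.07,-0.06,-1.5],[-0.07,-0.06,-3],[-0.07,-0.06,-4.1],[-0.07,-0.06,-4.5],[-0.07,-0.06,-4.5],[-0.07,-0.06,-4.5],[-0.07,-0.06,-4.5],[-0.07,-0.06,-4.5]]' --turn '[[0,0,0],[0,0,0],[0,0,0],[0,0,0],[0,0,0],[0,0,0],[0,0,0],[0,0,0]]' --gripper '[0.2,0.2,0.2,0.2,0.2,1,1,1]' --grip_force 35

```text
t: 3.8
tool_pos: [570.0, 145.2, 47.1]
eef_rot: [179.9, 0.0, 123.4]
force: [2.5, 2.9, -0.4]
grip_width: 0.153
```

Call:
apply_moves --slide '[[0,0,0],[0,0,0],[0,0,0],[0,0,0],[0,0,0],[0,0,0],[0,0,0],[0,0,0],[0,0,0],[0,0,0]]' --turn '[[0,0,-4],[0,0,-11],[0,0,-18],[0,0,-25],[0,0,-32],[0,0,-39],[0,0,-46],[0,0,-51],[0,0,-54.5],[0,0,-54.5]]' --gripper '[1,1,1,1,1,1,1,1,1,1]'

```text
t: 5.05
tool_pos: [570.2, 145.4, 47.1]
eef_rot: [179.9, -0.1, 68.9]
force: [3.9, 3.6, -0.7]
grip_width: 0.154
```

Call:
apply_moves --slide '[[0,0,0],[0,0,0]]' --turn '[[0,0,0],[0,0,0]]' --gripper '[1,1]'

```text
t: 5.3
tool_pos: [570.2, 145.4, 47.0]
eef_rot: [179.9, -0.1, 68.9]
force: [4.1, 2.8, -1.3]
grip_width: 0.157
```

Release to the same 0.2 opening, then lift and look.

Call:
apply_moves --slide '[[0,0,0],[0,0,0],[0,0,0],[0,0,2],[0,0,5],[0,0,9],[0,0,13],[0,0,15],[0,0,15],[0,0,15]]' --turn '[[0,0,0],[0,0,0],[0,0,0],[0,0,0],[0,0,0],[0,0,0],[0,0,0],[0,0,0],[0,0,0],[0,0,0]]' --gripper '[0.2,0.2,0.2,0.2,0.2,0.2,0.2,0.2,0.2,0.2]'

```text
t: 6.55
tool_pos: [568.1, 144.6, 195.1]
eef_rot: [-179.9, 0.1, 68.8]
force: [0.2, -0.1, -0.4]
grip_width: 0.402
```

Run:
```python
from h import *
p=grab_frame("wrist")
u,v=map(int,proj(p,[570,145,73])); print(u,v); np.savez("w3.npz",**p)
c=cv2.resize(p["frame"][v-65:v+65,u-70:u+70],None,fx=5,fy=5,interpolation=cv2.INTER_CUBIC)
def dr(X,col):
    a,b=proj(p,X); cv2.circle(c,(int((a-u+70.5)*5),int((b-v+65.5)*5)),3,col,-1)
o=(569.7,145.2)
for a in np.linspace(0,2*np.pi,40): dr([o[0]+44*np.cos(a),o[1]+44*np.sin(a),75],(255,0,0))
dr([*o,73],(0,255,255)); dr([550.6,96.6,80],(255,0,255))
cv2.imwrite("pics/w3c.png",c[:,:,::-1])
```

```text
325 224
```

View pics/w3c.png

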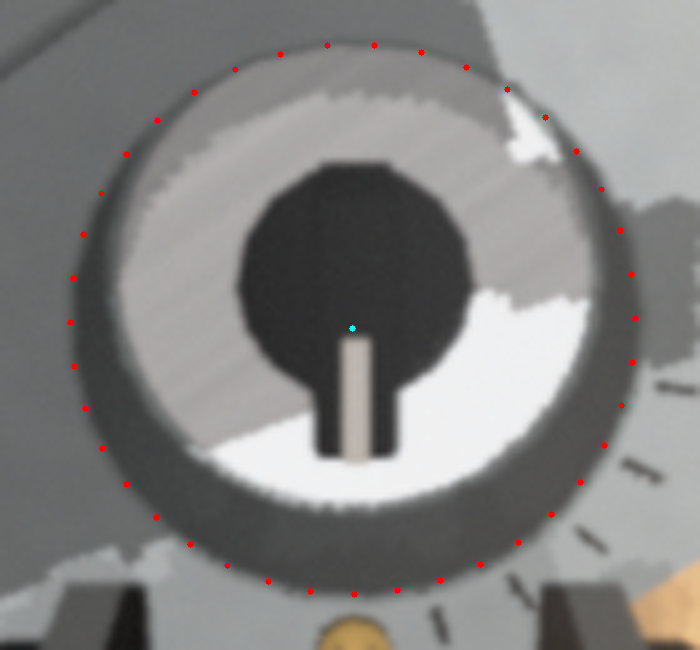

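The picture shows the white pointer at x≈356, pointing straight down at the stud's middle (x≈355). They agree to well within 1°, and the fingers are clear of the warmer. Handing in.

```bash
python3 -c "
from h import *
print(telemetry.observe()['force']);print(env.job_done())"
```

```text
[-0.57491288  0.72975404 -0.27868029]
the job is handed in; nothing more can be done
None
```

I turned the dial of the bowl's warmer about 54.5° clockwise, until its pointer lined up with the brass stud. Then I let go, lifted straight out, and handed the job in at about 6.6 s.

- **Pointer on the stud:** in the last wrist picture the pointer line (x≈356) points at the stud's centre (x≈355), well within 1°. The picture's lower edge cut off part of the stud, so its centre is read from the visible part.
- **Forces and clearance:** wrist force readings stayed around 5 N or less. At hand-in the gripper was about 120 mm above the console, touching nothing.
- **Empty warmer:** the arm never went near its dial, but I took no final picture of it.
- **Disagreement:** the first top-camera estimate of the dial's position was about 2 mm off from the close wrist view. I used the wrist view.

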